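Set the line-laser guide against the board and switch it on

TASK

The little line-laser guide was left standing on its head near the plywood craft board. Turn it right way up and stand it on the table with its lens face flush against the edge of the board nearest the robot, at about the middle of that edge; then, while it stands there, press the button on its top fully down and let it spring back. Leave the guide standing flush, and leave the desk things around it where they are.

Things in the scene. Friction and masses are not known exactly. Their poses are not given: they have to be found in the camera images.
- guide: Loose grey plastic block, 44 mm deep (x), 56 wide (y), 64 tall (z), 0.25 kg. Origin: centre of its underside (dark rubber foot); z points from foot to button end, so it points down at the start, origin 64 mm up. The +x face has a small flush lens 40 mm above the foot; all sides are flat and it rests on any. Button end: two ridges 10 mm high, 5 thick, along x at both sides, the button between them.
- guide_face (a point): Middle of the lower edge of the guide's lens face: 22 mm from the guide's origin along its +x, at foot height. Axes as the guide's.
- guide_button (a joint): Travel of the guide's push button along the guide's -z: 0 = up, 0.006 m = fully down. Spring: starts to move at 2.5 N, fully down at 5 N.
- guide_button_top (a point): Centre of the round button's top face (30 mm diameter), on the guide's z axis, 62.5 mm above the foot when up (1.5 mm below the tops of the guard ridges).
- board: Plywood craft board fixed on the table, 200 mm (its x) by 280 mm (its y), 12 mm thick, a sheet of paper on it. Origin: centre of its underside; its x axis points away from the robot, square to the near edge; z up.
- board_edge (a point): Middle of the board's near edge (the long edge facing the robot), at table height, 100 mm from the board's origin along its -x. Axes as the board's. The guide's lens face goes against this edge face, the guide standing on the table on the robot's side of it.
- dispenser: Bystander: black plastic tape dispenser, 145 x 60 mm, 87 mm tall, loose. Origin: centre of its underside.
- tumbler: Bystander: glass tumbler, 76 mm across, 100 mm tall, with pens standing up to 170 mm, loose. Origin: centre of its underside.
- remover: Bystander: small chrome staple remover, about 65 x 28 x 37 mm, loose. Origin: centre of its underside.
- craftbox: Bystander: mint-green latched craft box, 154 x 204 mm, 90 mm tall (106 mm with its handle), loose. Origin: centre of its underside.

How it is judged:
By the outcome, as a careful person would: the job done as asked, in the order asked, and still so for the second after the job is handed in, with the robot touching nothing.
It also fails if it takes over 72 s, if anything falls off the work surface, if the arm or the gripper's body presses on something with over 40 N, if the wrist force passes 120 N, or if a joint passes its speed limit or range.

ROBOT

A 6-joint arm with a two-finger parallel gripper is mounted at the origin on the work surface. World frame = base frame: x ahead of the robot, y to its left, z up, the work surface at z = 0. Lengths are in m, angles in degrees, forces in N, time in s.
With the tool pointing down it reaches from about 0.35 to 0.875 m from the base axis. Payload 4.2 kg.
Tool frame: the origin (TCP) lies midway between the tips of the shut fingers; the grasp point (between the pads) lies 19 mm behind it; z points along the fingers, y is the line along which they close (so a half turn about z gives the same grasp; the last joint's range is limited). The gripper opens to 87 mm and grips with 3 to 60 N. Pads are 19 mm wide; open, the fingers measure 117 mm over their backs; the gripper's body (75 mm by 190 mm) begins 51 mm behind the grasp point.
Start: joints at [-49.641, 22.042, 0.453, 0, -68.411, -14.817], TCP at [0.269, -0.564, 0.199] pointing down, gripper open.
Joint ranges: [-179.83, 179.83], [-69.29, 118.12], [-61.27, 80.66], [-181.25, 117.63], [-171.15, -9.14], [-177.46, 177.46]. Speed limits (degrees/s): [159.86, 159.86, 180, 180, 180, 180].

INTERFACE

Orientations are given as [roll, pitch, yaw] about the fixed x, y, z axes, in that order (R = Rz(yaw) Ry(pitch) Rx(roll)).
In Python, from workcell import env gives the robot as it stands. The module is installed in compiled form; this text tells all that it offers. Calls block until the motion is done:
- env.goto(position, orientation): joint-space move of the TCP to a pose.
- env.move_straight(position, rotation=None, rate=0.15, force_limit=None): straight line of the TCP; rotation=None keeps the orientation; rate is the mean speed in m/s. With force_limit (N) it stops when the force on the tool has changed by that much, and returns True; else False.
- env.set_joints(angles): joint-space move.
- env.gripper_to(opening, grasp_force=None): opening from 0.0 (shut) to 1.0 (fully open); grasp_force is the grip in N (None keeps the last); returns when the fingers have stopped.
- env.dwell(seconds).
- env.inverse_kinematics(position, orientation): joint angles nearest the present ones, or None.
- env.read_state(): the state.
- env.grab_frame(name): name is "scene" or "top"; returns a dict with "image" (384x512x3 uint8, blue, green, red), "fx", "fy", "cx", "cy" (pixels), "position" and "orientation" of the camera in the world. Camera axes: x right, y up, looking along -z (the intrinsics and any distortion apply to the point x, -y, -z); pixel columns grow to the right and rows downward; lengths in m; the calibration is good to about 2 mm. A picture is of the moment at which its call begins. There is no depth.
A pose or a line that the arm cannot do raises env.Unreachable and nothing moves.
- env.close_job(): hands the job in; it is judged then, once.
Trained networks look in a picture, given as the dict that the camera call returned (one of the last four; its "shot" number tells which), for a name from the list of things; names that differ only in an ending like _2 or _b are one class to them, and where a whole thing is asked for, a point or a joint stands for the part that bears it (a point fixed in the world has none). Each returns a list of dicts, best first, with "score" (0 to 1); they miss things now and then, are a little off and sometimes report something else, mostly with a low value. They report only what shows in the picture. A call takes as long as a camera call.
- env.search_frame(picture, thing): "xyz" ([x, y, z] in m, in world coordinates, good to about 4 mm: the middle of the surface that is visible of it).
- env.trace(picture, thing): "mask" (384x512 bool, what is visible of it).
The state is a dict: "clock": time; "joint_positions": joint angles; "qvel": joint speeds; "joint_torque": joint torques, N m; "position": TCP position; "tool_rot": TCP orientation; "force": force on the tool from outside, world axes, zero at the start; "wrist_torque": the same for the moment, N m; "opening": opening from 0.0 (shut) to 1.0 (fully open); "finger_force": force on a finger pad.
Only numpy, scipy, OpenCV 4.12 (cv2) and the standard library are available. Lean on these libraries where they do the work, as an engineer would, in place of code of your own. Each camera call takes 0.05 s, during which the arm holds its last target. There are 200 camera calls.

## Working session

There is one attempt and no reset: what is moved stays moved. The work goes in short steps, each a Python script; the robot and the scene stay as the last script left them, time stands still between calls to the robot, and variables do not carry over. Pictures are saved under pics/ and viewed, at most 10 in all, crops included, and the job is handed in when it is done.

```bash
mkdir -p pics; python3 - <<'E'
from workcell import env
import cv2,numpy as np,pickle
for n in ("scene","top"):
    p=env.grab_frame(n); cv2.imwrite(f"pics/{n}0.png",p["image"]); pickle.dump(p,open(n+"0.pkl","wb"))
    print(n,{k:v for k,v in p.items() if k!="image"})
    for t in ("guide","guide_button","board","dispenser","tumbler","remover","craftbox"):
        r=env.search_frame(p,t)[:2]; print(t,[(np.round(q["xyz"],3),round(q["score"],2)) for q in r])
        m=env.trace(p,t)
        if m:
            M=m[0]["mask"].astype(np.uint8); np.save(f"{n}_{t}.npy",M); print("   box",cv2.boundingRect(M), np.round(cv2.minAreaRect(cv2.findNonZero(M))[2],1),M.sum(),m[0]["score"])
print(env.read_state())
E
```

```text
scene {'fx': 357.7730749978244, 'fy': 357.7730749978244, 'cx': 252.01668827843358, 'cy': 191.76767364994785, 'position': array([ 0.90878147, -0.50471548,  0.81689541]), 'orientation': array([36.02994166,  0.1013588 , 32.87634055]), 'shot': 1}
guide [(array([0.512, 0.036, 0.054]), 0.85)]
   box (229, 145, 22, 29) 21.8 466 0.83
guide_button []
board [(array([ 0.751, -0.052,  0.013]), 0.83)]
   box (236, 173, 118, 115) 29.6 7378 0.88
dispenser [(array([0.452, 0.332, 0.036]), 0.92)]
   box (254, 77, 37, 39) 45.0 857 0.62
tumbler [(array([0.678, 0.347, 0.084]), 0.74)]
   box (327, 81, 30, 53) 8.7 940 0.86
remover [(array([ 0.703, -0.292,  0.03 ]), 0.77), (array([0.678, 0.346, 0.085]), 0.15)]
   box (213, 287, 29, 18) 7.1 433 0.86
craftbox [(array([ 0.451, -0.464,  0.092]), 0.59), (array([0.511, 0.032, 0.061]), 0.55)]
   box (15, 228, 127, 118) 39.1 8100 0.65
top {'fx': 484.8628307004063, 'fy': 484.8628307004063, 'cx': 248.07444517564178, 'cy': 190.66506877198017, 'position': array([ 0.35358387, -0.04867229,  1.59278474]), 'orientation': array([  8.79568786,  -0.33983701, -90.18024507]), '
[... 585 characters left out ...]
8 3216 0.81
{'clock': 1.5, 'joint_positions': array([-4.96411493e+01,  2.20429190e+01,  4.53567053e-01, -1.14224513e-03,
       -6.84100838e+01, -1.48173397e+01]), 'qvel': array([ 0.02727881, -0.02111764, -0.04016272,  0.16577372,  0.02351259,
        0.04722452]), 'joint_torque': array([-8.06966773e-05, -3.90466940e+01,  1.87622488e+01,  4.22448546e+00,
        1.55290577e-02, -2.83543847e-05]), 'position': array([ 0.26951176, -0.5638946 ,  0.19894048]), 'tool_rot': array([-1.79999726e+02,  1.17109234e-03, -1.54458909e+02]), 'force': array([-0.00239947, -0.53949324, -0.40553245]), 'wrist_torque': array([0.01115372, 0.02385006, 0.03891197]), 'finger_force': 0.0, 'opening': 1.000062675689151}
```

View pics/scene0.png

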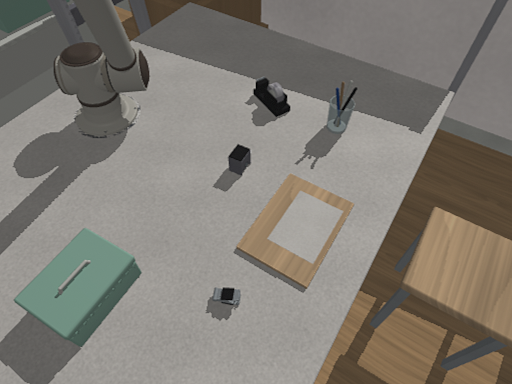

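View pics/top0.png

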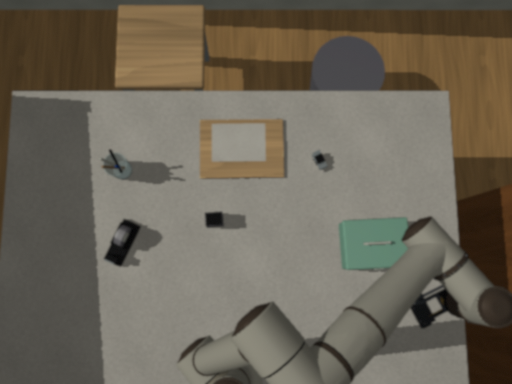

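```bash
python3 - <<'E'
import cv2,numpy as np
s=cv2.imread("pics/scene0.png");t=cv2.imread("pics/top0.png")
a=cv2.resize(s[135:185,215:265],(400,400),interpolation=cv2.INTER_CUBIC)
b=cv2.resize(t[195:245,190:240],(400,400),interpolation=cv2.INTER_CUBIC)
o=np.hstack([a,b]); o=np.clip(255*(o/255.)**.5,0,255).astype(np.uint8)
cv2.imwrite("pics/c0.png",o)
E
```

```text
(no output)
```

View pics/c0.png

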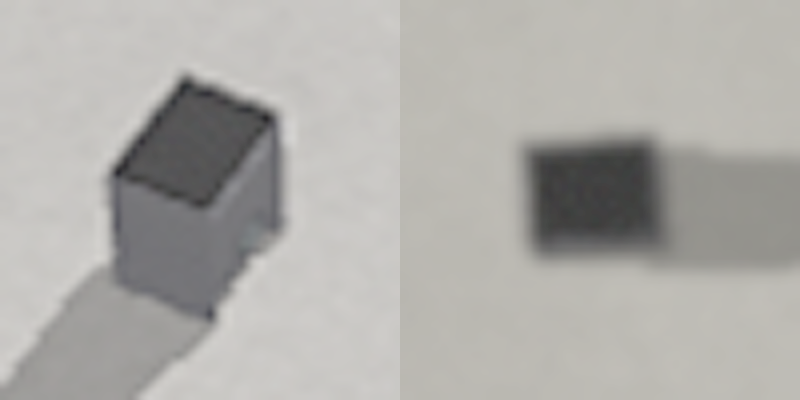

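```bash
cat > h.py <<'E'
from workcell import env
import cv2,numpy as np,pickle
from scipy.spatial.transform import Rotation as R
from scipy.optimize import least_squares
def proj(p,P):
    P=np.atleast_2d(P); c=(P-p["position"])@R.from_euler('xyz',p["orientation"],degrees=True).as_matrix()
    return np.c_[p["cx"]+p["fx"]*c[:,0]/-c[:,2], p["cy"]-p["fy"]*c[:,1]/-c[:,2]]
def rect(q,lx,ly,z):
    c,s=np.cos(q[2]),np.sin(q[2]); k=np.array([[1,1],[1,-1],[-1,-1],[-1,1]])*[lx/2,ly/2]
    return np.c_[k@np.array([[c,s],[-s,c]])+q[:2],np.full(4,z)]
def fit(obs,lx,ly,z,q0):
    """obs: list of (picture, 4x2 pixels, unordered); nearest-corner match"""
    def f(q):
        r=[]
        for p,u in obs:
            v=proj(p,rect(q,lx,ly,z)); d=u[:,None]-v[None]
            r.append(d[np.arange(len(u)),(d**2).sum(2).argmin(1)])
        return np.concatenate(r).ravel()
    s=least_squares(f,q0); return s.x,np.abs(s.fun).max()
def subpix(p,u,w=3):
    g=cv2.cvtColor(p["image"],cv2.COLOR_BGR2GRAY)
    return cv2.cornerSubPix(g,np.float32(u).reshape(-1,1,2),(w,w),(-1,-1),(3,30,.01)).reshape(-1,2)
E
python3 - <<'E'
from h import *
S=pickle.load(open("scene0.pkl","rb"));T=pickle.load(open("top0.pkl","rb"))
bs=subpix(S,[(294,177),(352,206),(306,286),(238,247)]);bt=subpix(T,[(200,121),(284,120),(285,178),(201,178)])
print(bs,bt)
for o in ([(S,bs)],[(T,bt)],[(S,bs),(T,bt)]): print("board",fit(o,.2,.28,.012,[.745,-.045,0]))
gs=(np.array([(185,75),(275,115),(210,207),(112,172)])+.5)/8-.5+[215,135]
gt=(np.array([(127,148),(253,139),(258,240),(137,247)])+.5)/8-.5+[190,195]
gs2=subpix(S,gs,2); print(gs,gs2)
for o in ([(S,gs)],[(T,gt)],[(S,gs2)],[(S,gs),(T,gt)]): print("guide",fit(o,.044,.056,.064,[.505,.045,0]))
E
```

```text
[[294.75757 175.13933]
 [352.97067 206.17236]
 [306.90833 287.45514]
 [236.14282 246.35788]] [[200.70831 119.91076]
 [285.28503 119.59871]
 [286.5732  177.62904]
 [200.81882 178.89383]]
board (array([ 0.74956145, -0.03821422, -0.01668041]), np.float64(3.310622703903448))
board (array([ 0.74002569, -0.04353604,  0.00861838]), np.float64(0.851663983999714))
board (array([ 0.74610579, -0.04034656, -0.00544967]), np.float64(4.7130386472209125))
[[237.6875 143.9375]
 [248.9375 148.9375]
 [240.8125 160.4375]
 [228.5625 156.0625]] [[237.5569  143.6577 ]
 [249.45787 148.76492]
 [240.07533 161.21252]
 [227.92189 155.9985 ]]
guide (array([0.50433119, 0.05086955, 0.09287721]), np.float64(1.572868983794308))
guide (array([0.50058795, 0.05019143, 0.06967672]), np.float64(1.3384303970994154))
guide (array([0.50392158, 0.05022651, 0.06288967]), np.float64(0.9588057947653112))
guide (array([0.50253574, 0.05077444, 0.0818211 ]), np.float64(1.8050209133492388))
```

```bash
cat >> h.py <<'E'
def ray(p,u,z):
    u=np.atleast_2d(u); d=np.c_[(u[:,0]-p["cx"])/p["fx"],-(u[:,1]-p["cy"])/p["fy"],-np.ones(len(u))]
    d=d@R.from_euler('xyz',p["orientation"],degrees=True).as_matrix().T
    return p["position"]+d*((z-p["position"][2])/d[:,2])[:,None]
def edge(p,a,b,w=5,n=40):
    """subpixel points of the strongest edge across segment a-b"""
    g=cv2.GaussianBlur(cv2.cvtColor(p["image"],cv2.COLOR_BGR2GRAY).astype(np.float32),(0,0),.8) if 0 else p["image"][:,:,0].astype(np.float32)
    a,b=np.float64(a),np.float64(b); t=(b-a)/np.linalg.norm(b-a); nn=np.array([-t[1],t[0]])
    s=np.arange(-w,w+.01,.25); out=[]
    for k in np.linspace(.08,.92,n):
        q=a+k*(b-a)+s[:,None]*nn
        v=cv2.remap(g,q[:,0].astype(np.float32)[None],q[:,1].astype(np.float32)[None],cv2.INTER_LINEAR)[0]
        e=np.abs(np.gradient(cv2.GaussianBlur(v[None],(0,0),3)[0])); e[e<.5*e.max()]=0
        out.append(a+k*(b-a)+nn*(e@s/e.sum()))
    return np.array(out)
E
python3 - <<'E'
from h import *
S=pickle.load(open("scene0.pkl","rb"));T=pickle.load(open("top0.pkl","rb"))
for n,p,a,b,ax in (("S near",S,(294.5,176.5),(237,246.5),0),("S left",S,(294.5,176.5),(352,206),1),("S right",S,(237,246.5),(306,287),1),
  ("T near",T,(201,178.5),(285.5,178),0),("T left",T,(200.5,120),(201,178),1),("T right",T,(284.5,120),(286,178),1)):
    e=edge(p,a,b)
    for z in (0,.012):
        w=ray(p,e,z); k=np.polyfit(w[:,1-ax],w[:,ax],1); r=w[:,ax]-np.polyval(k,w[:,1-ax])
        print(n,z,"slope deg",round(np.degrees(np.arctan(k[0])),2),"at mid",round(np.polyval(k,-.04 if ax==0 else .645),4),"rms",round(r.std(),4))
big=S["image"].copy(); 
q=[0.740,-.0415,.0]
big=cv2.resize(big[165:295,225:365],(784,728),interpolation=cv2.INTER_CUBIC)[:600]
cv2.imwrite("pics/b.png",big)
E
```

```text
S near 0 slope deg 4.45 at mid 0.6454 rms 0.0056
S near 0.012 slope deg 4.45 at mid 0.6498 rms 0.0055
S left 0 slope deg 0.57 at mid 0.1112 rms 0.0003
S left 0.012 slope deg 0.57 at mid 0.1021 rms 0.0003
S right 0 slope deg 0.48 at mid -0.1734 rms 0.0004
S right 0.012 slope deg 0.48 at mid -0.1783 rms 0.0004
T near 0 slope deg -0.8 at mid 0.642 rms 0.0006
T near 0.012 slope deg -0.8 at mid 0.6398 rms 0.0006
T left 0 slope deg 0.58 at mid 0.1034 rms 0.0002
T left 0.012 slope deg 0.58 at mid 0.1023 rms 0.0002
T right 0 slope deg 0.58 at mid -0.1899 rms 0.001
T right 0.012 slope deg 0.58 at mid -0.1888 rms 0.001
```

View pics/b.png

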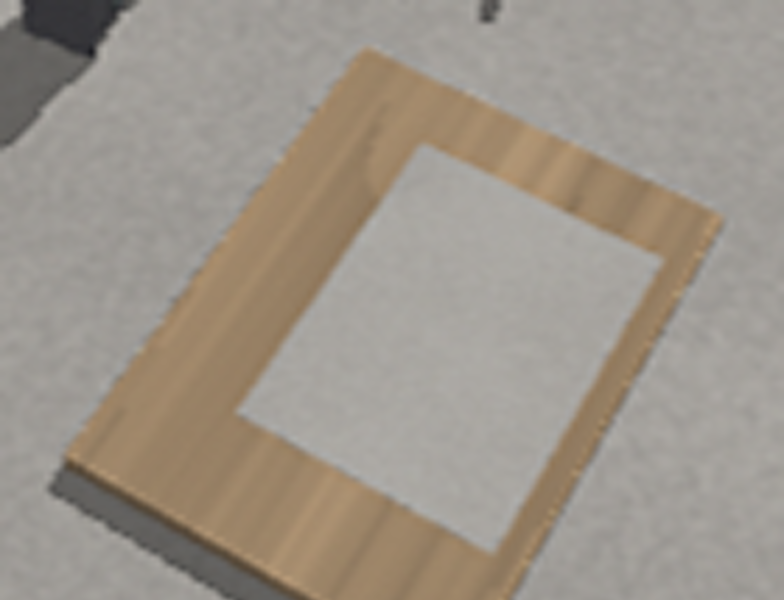

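```bash
cat >> h.py <<'E'
c45=np.sqrt(.5)
def Rg_start(psi): x=np.array([np.cos(psi),np.sin(psi),0]); z=np.array([0,0,-1.]); return np.c_[x,np.cross(z,x),z]
def Rg_mid(phi): z=np.array([np.cos(phi),np.sin(phi),0]); x=np.array([0,0,-1.]); return np.c_[x,np.cross(z,x),z]
def Rg_up(psi): x=np.array([np.cos(psi),np.sin(psi),0]); z=np.array([0,0,1.]); return np.c_[x,np.cross(z,x),z]
DA=np.array([c45,0,c45]); GA=np.array([-.006,0,.031])
DB=np.array([c45,0,-c45]); GB=np.array([-.006,0,.036])
def tcp(Rg,og,D,G,flip,off=np.zeros(3),back=0.):
    """TCP pose for guide pose (Rg, og), grasp point G and tool axis D in guide frame"""
    y=np.array([0,flip,0.]); M=Rg@np.c_[np.cross(y,D),y,D]
    return og+Rg@(G+D*(.019-back))+off, R.from_matrix(M).as_euler('xyz',degrees=True)
PSI=.072; OG=np.array([.503,.0505,.064]); BE=np.array([.643,-.038,0]); BY=.0100
MID=np.array([.49,-.04,.022])
def og_mid(phi): return MID-.032*np.array([np.cos(phi),np.sin(phi),0])
def og_fin(gap): x=np.array([np.cos(BY),np.sin(BY),0]); return BE-(.022+gap)*x
E
python3 - <<'E'
from h import *
S=pickle.load(open("scene0.pkl","rb"))
e=edge(S,(290.7,173.),(236.6,246.4),w=3); w=ray(S,e,.012); k=np.polyfit(w[:,1],w[:,0],1); print("near",np.degrees(np.arctan(k[0])),np.polyval(k,-.038),(w[:,0]-np.polyval(k,w[:,1])).std())
up=np.array([0,0,.1])
ik=lambda a:env.inverse_kinematics(*a)
def show(n,a):
    j=ik(a); print(n,None if j is None else np.round(j).astype(int))
for f in (1,-1):
    show(f"start f{f}",tcp(Rg_start(PSI),OG,DA,GA,f)); show(" up",tcp(Rg_start(PSI),OG,DA,GA,f,up))
    show(f"fin f{f}",tcp(Rg_up(BY),og_fin(0),DB,GB,f)); show(" up",tcp(Rg_up(BY),og_fin(.02),DB,GB,f,up))
    for ph in (-90,-45,45,90,180):
        p=np.radians(ph)
        show(f"mid phi{ph} f{f} A",tcp(Rg_mid(p),og_mid(p),DA,GA,f)); show("   B",tcp(Rg_mid(p),og_mid(p),DB,GB,f)); 
E
```

```text
near -0.43519627679605 0.6450563035553329 0.000461534628200472
start f1 [ -20   22  -51 -144  -30 -104]
 up None
fin f1 [ -14   25  -25 -110  -11   31]
 up None
mid phi-90 f1 A [ 32  33 -45  50 -52 103]
   B [ -17   35   -9  -46  -70 -137]
mid phi-45 f1 A None
   B [  -5   43    3  -27  -88 -120]
mid phi45 f1 A [-23  25 -26 -71 -44  34]
   B [ 24  42 -15  15 -76 -78]
mid phi90 f1 A [-17  35  -9 -46 -70  43]
   B [ 32  33 -45  49 -52 -77]
mid phi180 f1 A [ 10  46   2  -7 -91  83]
   B [ -31   22  -47 -130  -29 -113]
start f-1 [ -20   22  -51 -144  -30   76]
 up None
fin f-1 [ -14   25  -25 -110  -11 -149]
 up None
mid phi-90 f-1 A [ 32  33 -45  50 -52 -77]
   B [-17  35  -9 -46 -70  43]
mid phi-45 f-1 A None
   B [ -5  43   3 -27 -88  60]
mid phi45 f-1 A [ -23   25  -26  -71  -44 -146]
   B [ 24  42 -15  15 -76 102]
mid phi90 f-1 A [ -17   35   -9  -46  -70 -137]
   B [ 32  33 -45  49 -52 103]
mid phi180 f-1 A [ 10  46   2  -7 -91 -97]
   B [ -31   22  -47 -130  -29   67]
```

```bash
python3 - <<'E'
from h import *
def D(a,s): return np.array([np.cos(np.radians(a)),0,s*np.sin(np.radians(a))])
def st(a):
    j=env.inverse_kinematics(*a); return "None" if j is None else str(np.round(j).astype(int))
up=np.array([0,0,.06])
for a in (50,55,60,65):
    print(a,"start",st(tcp(Rg_start(PSI),OG,D(a,1),GA,1)),st(tcp(Rg_start(PSI),OG,D(a,1),GA,1,up)),"fin",st(tcp(Rg_up(BY),og_fin(0),D(a,-1),GB,1)),st(tcp(Rg_up(BY),og_fin(.02),D(a,-1),GB,1,up)))
    for ph in (-90,-60,60,90,120,150,180):
        p=np.radians(ph); 
        print("   mid",ph,"A",st(tcp(Rg_mid(p),og_mid(p),D(a,1),GA,1)),st(tcp(Rg_mid(p),og_mid(p),D(a,1),GA,1,up)),"B",st(tcp(Rg_mid(p),og_mid(p),D(a,-1),GB,1)),st(tcp(Rg_mid(p),og_mid(p),D(a,-1),GB,1,up)))
E
```

```text
50 start [ -11   18  -41 -126  -12 -131] None fin None None
   mid -90 A [ 33  35 -45  51 -56 100] [ 34  29 -43  46 -62 107] B [ -19   37   -8  -49  -74 -134] [ -19   32   -6  -48  -78 -139]
   mid -60 A None None B [ -11   43    3  -35  -88 -125] [ -11   38    4  -35  -93 -129]
   mid 60 A [-25  31 -20 -65 -57  42] [-24  24 -19 -61 -60  33] B [ 29  42 -23  25 -72 -77] [ 29  37 -21  24 -78 -74]
   mid 90 A [-19  37  -8 -49 -74  46] [-19  32  -7 -48 -78  41] B [ 34  35 -45  50 -56 -80] [ 35  29 -42  46 -62 -73]
   mid 120 A [-11  43   2 -36 -88  55] [-11  38   4 -36 -93  51] B None None
   mid 150 A [ -1  47   7 -22 -96  68] [  -1   43    9  -22 -101   66] B None None
   mid 180 A [  9  48   5  -7 -96  83] [   9   44    6   -7 -101   82] B [ -37   27  -53 -137  -43  -98] [ -27   12  -44 -119  -24 -131]
55 start None None fin None None
   mid -90 A [ 34  38 -45  52 -60  97] [ 35  32 -43  48 -65 104] B [ -21   40   -6  -51  -78 -132] [ -21   34   -5  -50  -82 -137]
   mid -60 A None None B [ -12   46    5  -37  -93 -124] [ -12   41    6  -38  -97 -128]
   mid 60 A [-28  33 -20 -68 -62  
[... 1370 characters left out ...]
42  49 -72  99] B [ -25   45   -3  -56  -87 -127] [ -25   39   -3  -55  -90 -132]
   mid -60 A None None B [ -14   51    9  -41 -101 -123] [ -15   46   10  -42 -106 -127]
   mid 60 A [-33  39 -19 -73 -71  56] [-33  32 -19 -72 -73  48] B [ 31  50 -19  27 -84 -80] [ 31  45 -19  26 -89 -77]
   mid 90 A [-25  45  -4 -56 -86  53] [-25  39  -3 -56 -90  48] B [ 37  43 -43  52 -67 -87] [ 38  37 -42  49 -72 -81]
   mid 120 A [ -14   51    9  -41 -101   57] [ -14   46   10  -42 -105   53] B None None
   mid 150 A [  -3   55   15  -26 -111   68] [  -3   51   16  -27 -115   66] B None None
   mid 180 A [   9   57   12   -9 -110   83] [   9   52   13   -9 -115   82] B None [ -45   33  -60 -136  -67  -87]
```

```bash
cat >> h.py <<'E'
def Rg_lie(phi): z=np.array([np.cos(phi),np.sin(phi),0]); y=np.array([0,0,1.]); return np.c_[np.cross(y,z),y,z]
DA=np.array([0,-c45,c45]); GA=np.array([0,.004,.030]); DB=np.array([0,-c45,-c45]); GB=np.array([0,.004,.034])
BE=np.array([.6445,-.038,0]); BY=np.radians(.5); PHI=np.radians(80); LIE=np.array([.50,-.04,.028]); UPR=np.array([.54,-.04,0])
OL=LIE-.032*np.array([np.cos(PHI),np.sin(PHI),0])
def tcp(Rg,og,D,G,flip,off=(0,0,0),back=0.):
    x=np.array([flip,0,0.]); M=Rg@np.c_[np.cross(x,D),x,D]
    return og+Rg@(G+D*(.019-back))+np.array(off), R.from_matrix(M).as_euler('xyz',degrees=True)
E
cat > plan.py <<'E'
from h import *
def st(a):
    j=env.inverse_kinematics(*a); return "None" if j is None else str(np.round(j).astype(int))
for f in (1,-1):
  for n,Rg,o,D,G in (("A",Rg_start(PSI),OG,DA,GA),("Al",Rg_lie(PHI),OL,DA,GA),("Bl",Rg_lie(PHI),OL,DB,GB),("Bu",Rg_up(BY),UPR,DB,GB)):
    print(f,n,st(tcp(Rg,o,D,G,f)),"up",st(tcp(Rg,o,D,G,f,(0,0,.08))),"back",st(tcp(Rg,o,D,G,f,back=.08)))
for yaw in (0,180): print("C",[st(([x,-.038,.021],[180,0,yaw])) for x in (.54,.622)],"press",st(([.622,-.038,.08],[180,0,yaw+90])))
E
python3 plan.py
```

```text
1 A [  -7   34  -10  -49  -67 -140] up [  -7   26   -8  -46  -73 -148] back [ -12   30   -6  -45  -75 -143]
1 Al [-18  33 -12 -51 -65  39] up [-18  25 -10 -48 -71  31] back [-23  29  -8 -46 -73  36]
1 Bl [ 31  35 -36  39 -58 -74] up [ 32  28 -33  35 -67 -67] back [ 36  32 -29  32 -68 -69]
1 Bu [ 29  35 -39  50 -54 108] up [ 31  28 -35  44 -62 117] back [ 36  32 -32  40 -63 114]
-1 A [ -7  34 -10 -49 -67  40] up [ -7  26  -8 -46 -73  32] back [-12  30  -6 -45 -75  37]
-1 Al [ -18   33  -12  -51  -65 -141] up [ -18   25  -10  -48  -71 -149] back [ -23   29   -8  -46  -73 -144]
-1 Bl [ 31  35 -36  39 -58 106] up [ 32  28 -33  35 -67 113] back [ 36  32 -29  32 -68 111]
-1 Bu [ 29  35 -39  50 -54 -72] up [ 31  28 -35  44 -62 -63] back [ 36  32 -32  40 -63 -66]
C ['[ 13  25 -24   0 -41  77]', '[ 11  32 -12   0 -46  79]'] press [ 11  28  -9   0 -54 169]
C ['[  13   25  -24    0  -41 -103]', '[  11   32  -12    0  -46 -101]'] press [ 11  28  -9   0 -54 -11]
```

```bash
cat >> h.py <<'E'
def S(tag=""):
    s=env.read_state(); print(tag,"t",round(s["clock"],2),"p",np.round(s["position"],4),"F",np.round(s["force"],1),"open",round(s["opening"],3),"ff",round(s["finger_force"],1))
def snap(name,box=None,k=1):
    p=env.grab_frame(name[:-1] if 0 else ("top" if name[0]=="t" else "scene")); pickle.dump(p,open(name+".pkl","wb")); im=p["image"]
    if box: x,y,w,h=box; im=cv2.resize(im[y:y+h,x:x+w],None,fx=k,fy=k,interpolation=cv2.INTER_CUBIC)
    cv2.imwrite(f"pics/{name}.png",im); return p
E
python3 - <<'E'
from h import *
g=(Rg_start(PSI),OG,DA,GA,-1)
env.goto([.42,-.2,.30],[180,0,-100]); S("mid")
env.goto(*tcp(*g,off=(0,0,.03),back=.08)); S("pre")
env.move_straight(tcp(*g,back=.07)[0]); 
print(env.move_straight(tcp(*g)[0],rate=.12,force_limit=8)); S("at")
env.gripper_to(0,30); S("grip")
env.move_straight(tcp(*g,off=(0,0,.08))[0]); S("lift")
snap("s1",(180,80,160,120),5)
E
```

```text
mid t 3.01 p [ 0.4199 -0.2005  0.2997] F [-0.5 -0.2 -0.1] open 1.002 ff 0.0
pre t 4.1 p [0.5067 0.0026 0.1075] F [0.1 0.  0.2] open 1.003 ff 0.0
False
at t 5.23 p [0.5028 0.0596 0.0209] F [ 0.2 -0.7  1. ] open 0.999 ff 0.0
grip t 6.03 p [0.5022 0.0599 0.0206] F [-0.7 -0.1  0. ] open 0.501 ff 30.0
lift t 6.71 p [0.5017 0.06   0.0999] F [-0.1 -0.1 -2.6] open 0.5 ff 30.0
```

View pics/s1.png

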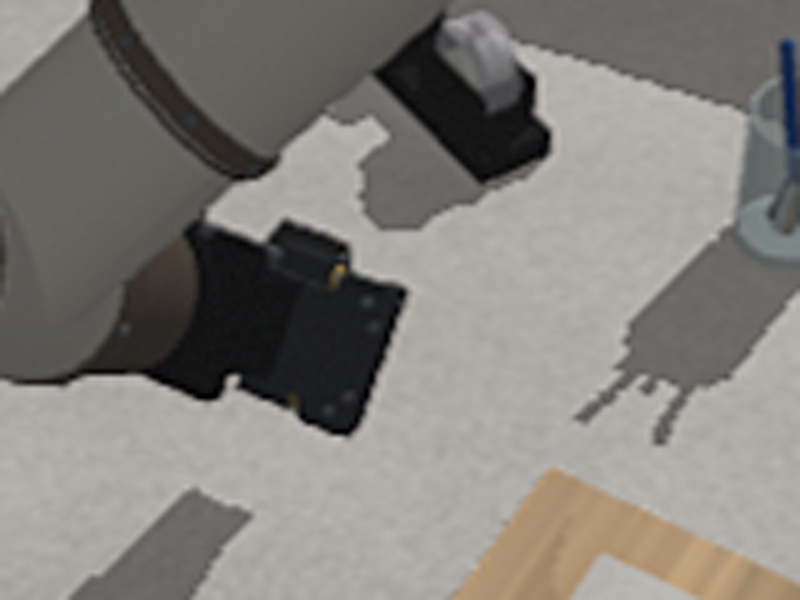

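```bash
python3 - <<'E'
from h import *
g=(Rg_lie(PHI),OL,DA,GA,-1)
env.goto(*tcp(*g,off=(0,0,.08))); S("up")
env.move_straight(tcp(*g,off=(0,0,.008))[0],rate=.12)
print(env.move_straight(tcp(*g,off=(0,0,-.005))[0],rate=.03,force_limit=4)); S("down"); print("dz",env.read_state()["position"][2]-tcp(*g)[0][2])
env.gripper_to(1.0); 
env.move_straight(tcp(*g,back=.09)[0],rate=.2); S("out")
b=(Rg_lie(PHI),OL,DB,GB,1)
env.goto([.45,-.10,.30],[180,0,-100])
p=snap("s2",(180,110,120,90),6); print(env.search_frame(p,"guide")[:1])
t=snap("t2"); print(env.search_frame(t,"guide")[:1]); S()
E
```

```text
up t 9.43 p [ 0.502  -0.0287  0.0985] F [-0.4  0.  -3.5] open 0.503 ff 30.0
True
down t 10.51 p [ 0.503 -0.029  0.02 ] F [ 0.3 -0.6  3.6] open 0.504 ff 30.0
dz 0.001400814855588517
out t 12.08 p [ 0.4906 -0.0908  0.0819] F [ 0.4  0.8 -1.7] open 1.002 ff 0.0
[{'xyz': [0.5119, -0.0516, 0.052], 'score': 0.96}]
[]
 t 14.2 p [ 0.45   -0.1001  0.2996] F [ 0.8 -0.  -1. ] open 1.002 ff 0.0
```

View pics/s2.png

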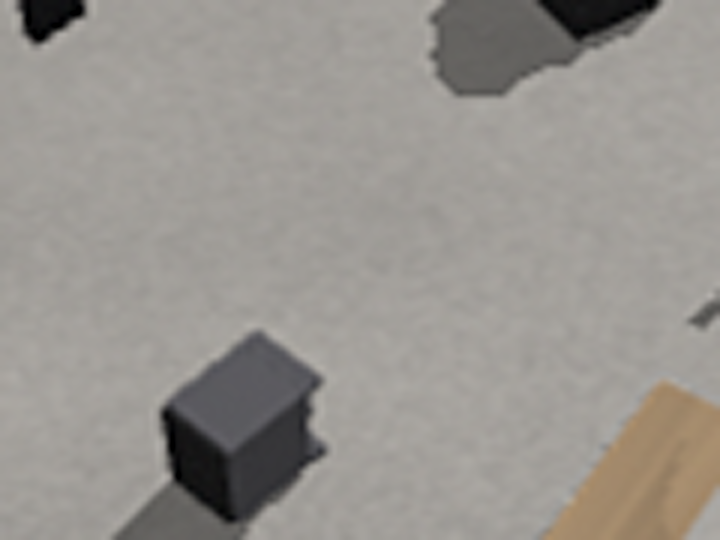

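```bash
python3 - <<'E'
from h import *
b=(Rg_lie(PHI),OL,DB,GB,1)
env.goto(*tcp(*b,off=(0,0,.07),back=.09)); S("pre")
env.move_straight(tcp(*b,back=.09)[0])
print(env.move_straight(tcp(*b)[0],rate=.12,force_limit=8)); S("at")
env.gripper_to(0,30); S("grip")
env.move_straight(tcp(*b,off=(0,0,.08))[0]); S("lift")
u=(Rg_up(BY),UPR,DB,GB,1)
env.goto(*tcp(*u,off=(0,0,.08))); S("up")
env.move_straight(tcp(*u,off=(0,0,.008))[0],rate=.12)
print(env.move_straight(tcp(*u,off=(0,0,-.005))[0],rate=.03,force_limit=4)); S("down"); print("dz",env.read_state()["position"][2]-tcp(*u)[0][2])
env.gripper_to(1.0)
env.move_straight(tcp(*u,back=.09)[0],rate=.2); S("out")
env.goto([.45,-.04,.30],[180,0,0])
p=snap("s3",(200,120,120,90),6); print(env.search_frame(p,"guide")[:1],env.search_frame(p,"guide_button_top")[:1])
t=snap("t3"); print(env.search_frame(t,"guide")[:1]); S()
E
```

```text
pre t 15.09 p [0.5092 0.0114 0.1523] F [-0.2 -0.3  0.2] open 0.999 ff 0.0
False
at t 16.61 p [ 0.4988 -0.0506  0.019 ] F [-0.3 -0.5  0.8] open 0.999 ff 0.0
grip t 17.4 p [ 0.4982 -0.0512  0.0186] F [ 0.1 -0.4  0.4] open 0.501 ff 30.0
lift t 18.08 p [ 0.4974 -0.0514  0.0979] F [ 0.1  0.6 -3. ] open 0.502 ff 30.0
up t 20.78 p [ 0.54   -0.0495  0.1005] F [-0.3 -1.  -2.1] open 0.502 ff 30.0
True
down t 21.88 p [ 0.5407 -0.0491  0.0209] F [ 0.5 -0.2  3.4] open 0.498 ff 30.0
dz 0.0003394567216738857
out t 23.46 p [0.5387 0.0136 0.0837] F [-0.  -0.8  0.2] open 0.999 ff 0.0
[{'xyz': [0.5502, -0.0496, 0.0532], 'score': 0.83}] [{'xyz': [0.5387, -0.0421, 0.0626], 'score': 0.47}]
[]
 t 24.73 p [ 0.45   -0.0395  0.2981] F [ 0.1  0.3 -0.2] open 1.003 ff 0.0
```

View pics/s3.png

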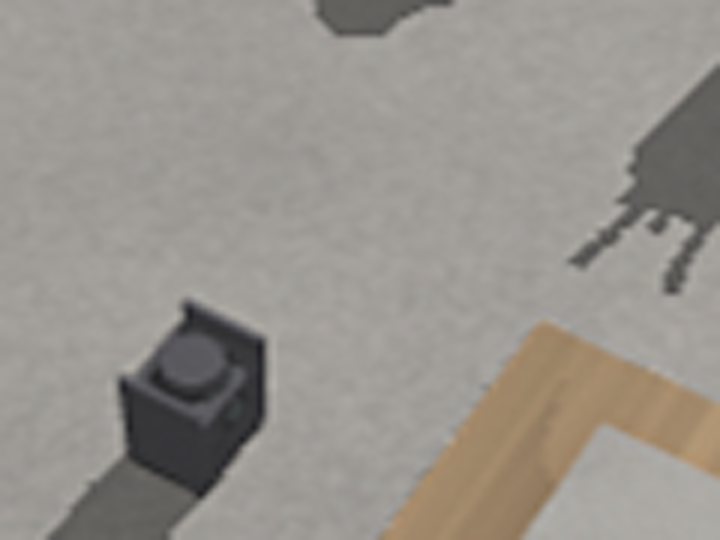

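```bash
python3 - <<'E'
from h import *
yaw=[180,0,np.degrees(BY)]
ex=np.array([np.cos(BY),np.sin(BY),0])
c=np.array([.5395,-.041,0])
env.goto(c+[0,0,.10],yaw); 
print(env.move_straight(c+[0,0,.022],force_limit=8)); S("at")
env.gripper_to(0,30); S("grip")
z0=env.read_state()["position"][2]
env.move_straight([c[0],c[1],z0+.010],rate=.1)
q=BE-ex*.034; env.move_straight([q[0],q[1],z0+.010]); env.move_straight([q[0],q[1],z0+.0015],rate=.05); S("gap")
e=q+ex*.022
print(env.move_straight([e[0],e[1],z0+.0015],rate=.02,force_limit=6)); S("touch")
p=np.array(env.read_state()["position"])
print(env.move_straight([p[0],p[1],z0-.002],rate=.02,force_limit=3)); S("down")
env.gripper_to(1.0); p=np.array(env.read_state()["position"]); S("rel")
env.move_straight([p[0],p[1],.10]); 
w=env.read_state()["position"]; np.save("touch.npy",p)
env.goto([.45,-.04,.25],[180,0,0]); f=snap("s4",(200,120,120,90),6); print(env.search_frame(f,"guide")[:1]); S()
E
```

```text
False
at t 26.27 p [ 0.5407 -0.0408  0.0235] F [-0.4  0.7  0.5] open 1.005 ff 0.0
grip t 26.92 p [ 0.5397 -0.0409  0.0222] F [-0.7  1.6  1. ] open 0.641 ff 30.0
gap t 28.11 p [ 0.6095 -0.0384  0.0233] F [-0.2  0.2 -2.8] open 0.638 ff 30.0
True
touch t 28.82 p [ 0.6205 -0.0384  0.0224] F [-0.9  0.3  1.6] open 0.635 ff 30.0
False
down t 29.07 p [ 0.6207 -0.0385  0.0224] F [-5.2  0.8  9.7] open 0.644 ff 30.0
rel t 29.89 p [ 0.6205 -0.0384  0.0202] F [ 0.1  0.1 -0.2] open 0.997 ff 0.0
[{'xyz': [0.6266, -0.0467, 0.0497], 'score': 0.55}]
 t 31.58 p [ 0.4504 -0.0399  0.2483] F [-0.3  0.5 -0.4] open 1.003 ff 0.0
```

View pics/s4.png

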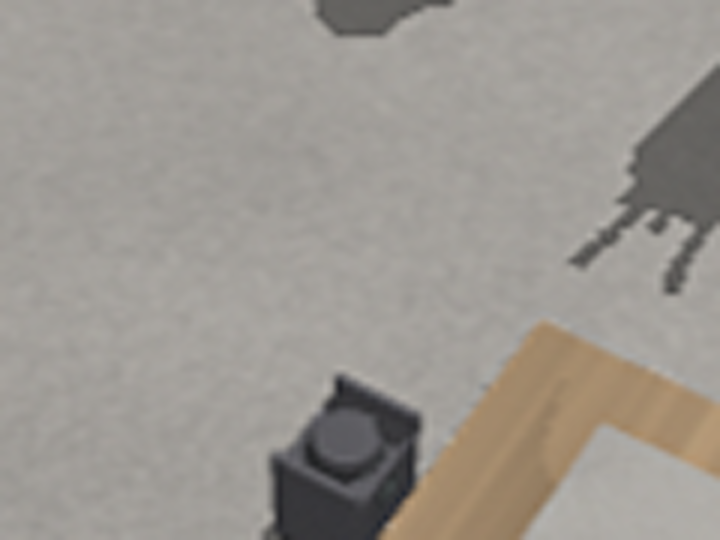

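```bash
python3 - <<'E'
from h import *
o=[180,0,np.degrees(BY)]; p=np.load("touch.npy"); y=p[1]
env.gripper_to(0,20)
env.goto([.565,y-.0004,.06],o); env.move_straight([.565,y-.0004,.008],rate=.1); S("low")
print(env.move_straight([.645,y,.008],rate=.03,force_limit=6)); S("push")
x=env.read_state()["position"][0]
env.move_straight([x-.03,y,.010],rate=.1); env.move_straight([x-.03,y,.15],rate=.2)
env.goto([.45,-.04,.25],[180,0,0]); f=snap("s5",(215,150,80,60),10); print(env.search_frame(f,"guide")[:1]); 
g=env.search_frame(f,"guide_button_top")[:1]; print(g); S()
E
```

```text
low t 34.67 p [ 0.5657 -0.0387  0.0089] F [0.3 0.4 0.8] open 0.005 ff 0.0
True
push t 35.83 p [ 0.5884 -0.0389  0.0072] F [-0.4 -0.1 -1.2] open 0.008 ff 0.0
[{'xyz': [0.6297, -0.0493, 0.052], 'score': 0.86}]
[]
 t 37.91 p [ 0.4503 -0.04    0.2479] F [-0.2  0.  -0.8] open 0.005 ff 0.0
```

View pics/s5.png

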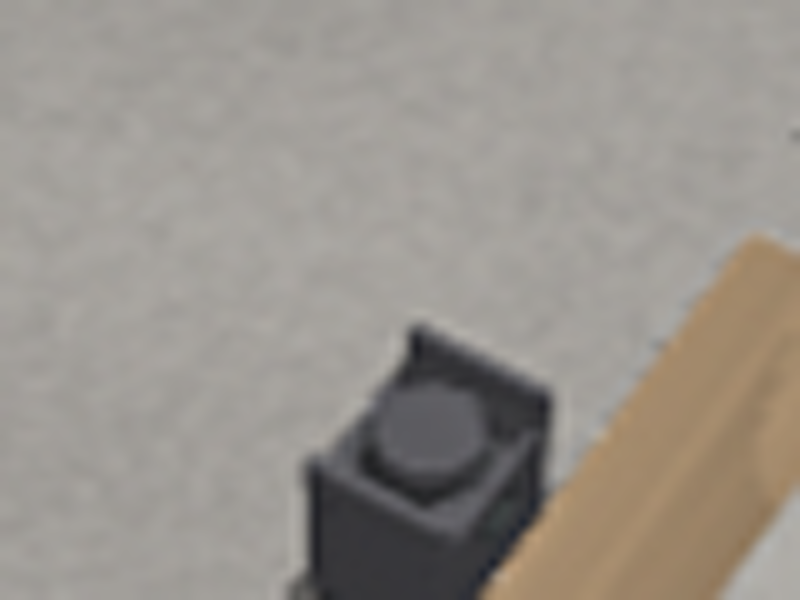

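```bash
python3 - <<'E'
from h import *
o=[180,0,np.degrees(BY)]; y=np.load("touch.npy")[1]
env.goto([.575,y,.06],o); env.move_straight([.575,y,.008],rate=.1)
for L in (10,12):
    print(env.move_straight([.625,y,.007],rate=.015,force_limit=L)); s=env.read_state(); S(L)
    env.move_straight([s["position"][0]-.006,y,.007],rate=.05)
x=s["position"][0]
env.move_straight([x-.03,y,.010],rate=.15); env.move_straight([x-.03,y,.15],rate=.25)
env.goto([.45,-.04,.25],[180,0,0]); f=snap("s6",(215,150,80,60),10); print(env.search_frame(f,"guide")[:1]); S()
E
```

```text
True
10 t 40.98 p [ 0.5881 -0.0388  0.0065] F [ 0.7 -1.1  0.2] open 0.002 ff 0.0
True
12 t 42.38 p [ 0.5876 -0.039   0.0057] F [-1.1 -0.4  0.4] open 0.003 ff 0.1
[{'xyz': [0.6309, -0.0476, 0.0529], 'score': 0.94}]
 t 44.41 p [ 0.45   -0.04    0.2479] F [ 0.7 -0.5  0.2] open 0.008 ff 0.0
```

View pics/s6.png

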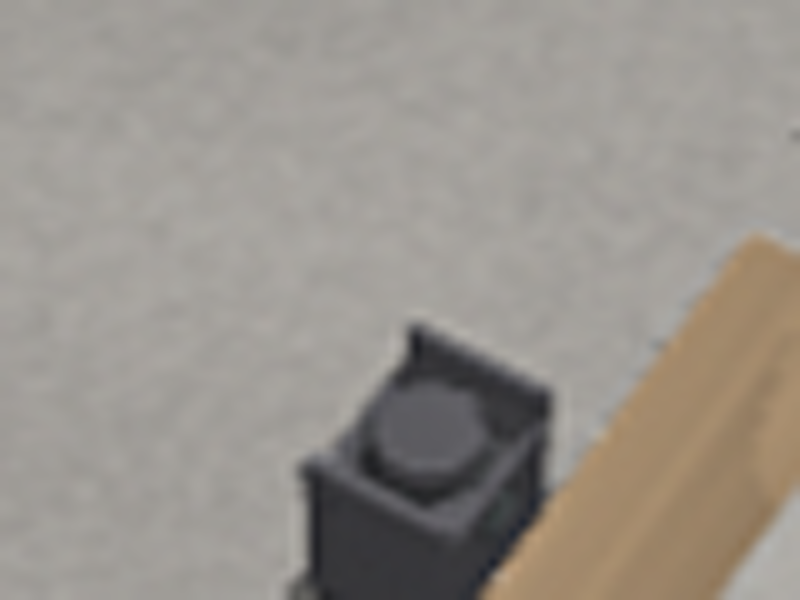

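```bash
python3 - <<'E'
from h import *
f=pickle.load(open("s6.pkl","rb")); b=ray(f,[(257.55,192.35)],.0625)[0]; print(b)
x=np.clip(b[0],.618,.625); y=np.clip(b[1],-.042,-.036); print(x,y)
o=[180,0,90+np.degrees(BY)]
env.goto([x,y,.11],o); env.move_straight([x,y,.072],rate=.15); S("above")
print(env.move_straight([x,y,.050],rate=.02,force_limit=9)); S("pressed")
env.move_straight([x,y,.10],rate=.06); env.dwell(.3)
env.goto([.45,-.04,.25],[180,0,0]); f=snap("s7",(215,150,80,60),10); print(env.search_frame(f,"guide")[:1]); S()
E
```

```text
[ 0.62293896 -0.03838272  0.0625    ]
0.6229389628622162 -0.038382721577938095
above t 46.27 p [ 0.6229 -0.0385  0.0723] F [ 0.5 -0.1  1.5] open 0.003 ff 0.0
False
pressed t 47.52 p [ 0.6231 -0.0384  0.0502] F [-0.4  0.4  0.5] open 0.007 ff 0.0
[{'xyz': [0.6211, -0.0376, 0.0633], 'score': 0.65}]
 t 50.38 p [ 0.4501 -0.04    0.2495] F [ 0.7 -0.   0.8] open 0.007 ff 0.0
```

View pics/s7.png

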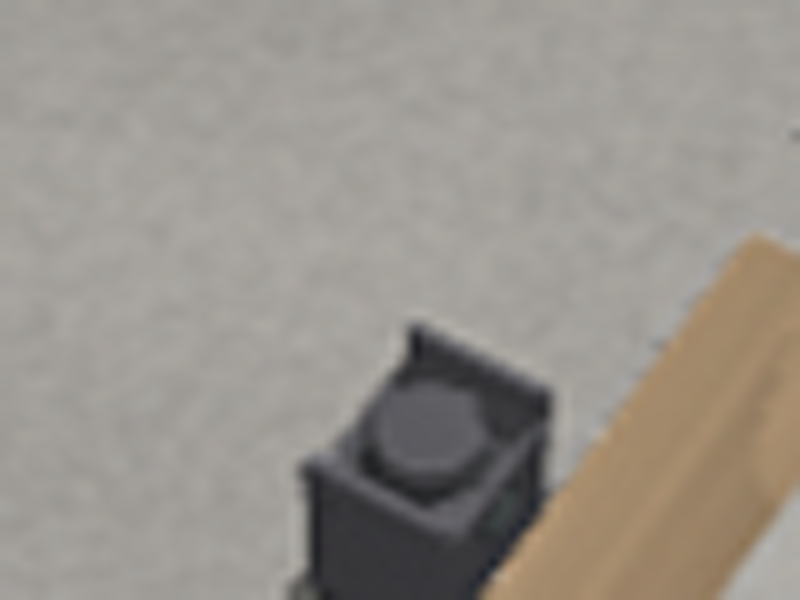

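```bash
python3 - <<'E'
from h import *
o=[180,0,90+np.degrees(BY)]; x,y=.6225,-.0384
env.goto([x,y,.09],o); env.move_straight([x,y,.066],rate=.15); S("above")
snap("s8",(195,130,100,75),4)
for z in (.062,.060,.058,.056,.054,.052,.050):
    h=env.move_straight([x,y,z],rate=.02,force_limit=9); s=env.read_state(); print(z,h,np.round(s["position"],4),np.round(s["force"],1),np.round(s["joint_torque"][1:3],2),round(s["clock"],2))
    if h or s["force"][2]>12: break
snap("s9",(195,130,100,75),4)
S()
a=[cv2.imread(f"pics/{n}.png") for n in ("s8","s9")]; cv2.imwrite("pics/s89.png",np.hstack(a))
E
```

```text
above t 52.15 p [ 0.6219 -0.0385  0.066 ] F [-0.6 -0.3  0.2] open 0.006 ff 0.0
0.062 False [ 0.6226 -0.0384  0.0622] [-0.   0.8 -0.5] [-41.82  15.7 ] 52.55
0.06 False [ 0.6224 -0.0384  0.0599] [-0.6 -0.5 -0.3] [-41.92  15.66] 52.8
0.058 False [ 0.6224 -0.0384  0.0578] [-0.6  0.4 -0.2] [-41.94  15.6 ] 53.05
0.056 False [ 0.6224 -0.0384  0.0558] [-0.3 -0.8 -0.2] [-41.98  15.54] 53.3
0.054 False [ 0.6224 -0.0384  0.0538] [ 0.  -0.1 -0.1] [-42.04  15.49] 53.55
0.052 False [ 0.6224 -0.0384  0.0518] [-0.2  0.9  0.1] [-42.09  15.44] 53.8
0.05 False [ 0.6224 -0.0384  0.0498] [-0.2  0.1  0.7] [-42.15  15.38] 54.05
 t 54.1 p [ 0.6225 -0.0384  0.0499] F [0.7 0.4 0.2] open 0.009 ff 0.0
```

View pics/s89.png

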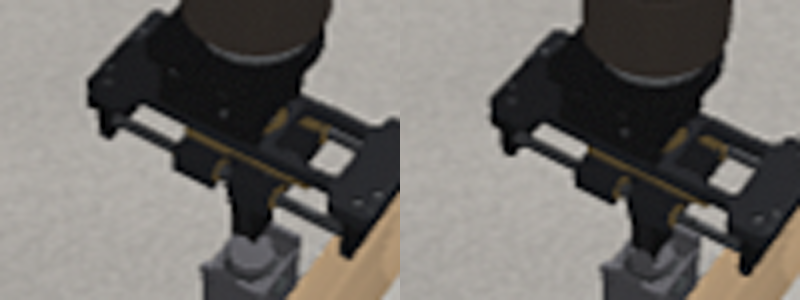

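```bash
python3 - <<'E'
from h import *
o=np.array([195,130])
for n,z in (("s8",.066),("s9",.050)):
    f=pickle.load(open(n+".pkl","rb"))
    P=np.array([[.6225,-.0384,z],[.6225,-.0384,z+.01],[.6225,-.0384,z+.02],[.6225,-.0384,.0625],[.6205,-.0384,.0565]])
    print(n,np.round((proj(f,P)-o)*10).tolist())
im=[cv2.resize(pickle.load(open(n+".pkl","rb"))["image"][170:210,238:278],(400,400),interpolation=cv2.INTER_CUBIC) for n in ("s8","s9")]
m=np.hstack(im); m=np.clip(255*(m/255.)**.45,0,255).astype(np.uint8); cv2.imwrite("pics/z.png",m)
for n,k in (("s8",0),("s9",1)):
    f=pickle.load(open(n+".pkl","rb")); z=(.066,.050)[k]
    print("in z.png",np.round((proj(f,np.array([[.6225,-.0384,z],[.6225,-.0384,.0625]]))-[238,170])*10+[400*k,0]).tolist())
E
```

```text
s8 [[624.0, 615.0], [625.0, 592.0], [625.0, 569.0], [624.0, 623.0], [617.0, 633.0]]
s9 [[624.0, 651.0], [624.0, 628.0], [624.0, 606.0], [624.0, 623.0], [617.0, 633.0]]
in z.png [[194.0, 215.0], [194.0, 223.0]]
in z.png [[594.0, 251.0], [594.0, 223.0]]
```

View pics/z.png

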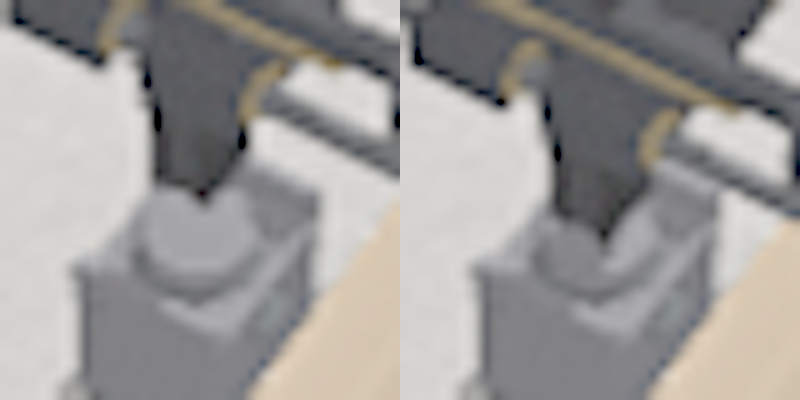

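```bash
python3 - <<'E'
from h import *
o=[180,0,90+np.degrees(BY)]; x,y=.6225,-.0384
for L,z in ((1.8,.030),(9,.025)):
    h=env.move_straight([x,y,z],rate=.022,force_limit=L); print(h); S(L)
    if not h: break
f=snap("s10",(215,150,80,60),8)
env.move_straight([x,y,.09],rate=.08); S("up")
E
```

```text
True
1.8 t 54.7 p [ 0.6225 -0.0384  0.0375] F [-0.4  0.5  3.1] open 0.003 ff 1.6
True
9 t 55.07 p [ 0.6225 -0.0384  0.0335] F [-0.4 -0.1  5.3] open 0.004 ff 2.4
up t 55.98 p [ 0.6219 -0.0384  0.0894] F [ 0.   1.5 -0.5] open 0.007 ff 0.0
```

```bash
python3 - <<'E'
from h import *
env.goto([.45,-.04,.25],[180,0,0]); p=snap("s11",(215,150,80,60),8); S()
t0=pickle.load(open("s7.pkl","rb"))["image"]; d=cv2.absdiff(t0,p["image"])[150:230,215:300]; print("max diff near guide before/after press",d.max(), (d>40).sum())
for t in ("dispenser","tumbler","remover","craftbox"): print(t,[np.round(q["xyz"],3) for q in env.search_frame(p,t)[:1]])
E
```

```text
t 57.49 p [ 0.4501 -0.04    0.2494] F [ 0.1  0.6 -0.3] open 0.004 ff 0.0
max diff near guide before/after press 3 0
dispenser []
tumbler [array([0.674, 0.348, 0.084])]
remover [array([ 0.702, -0.291,  0.032])]
craftbox [array([ 0.445, -0.464,  0.092])]
```

View pics/s11.png

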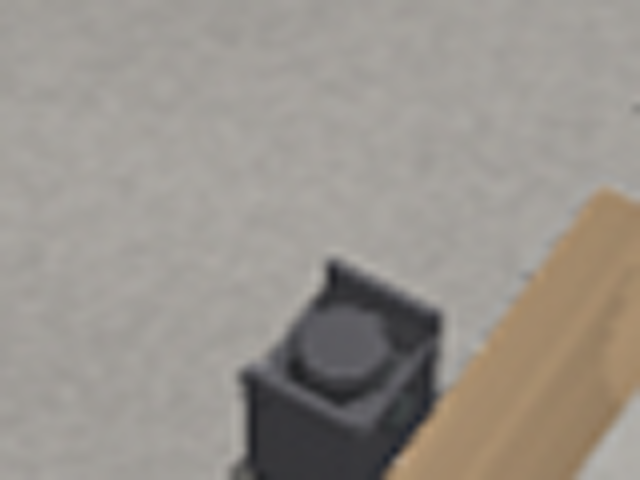

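```bash
python3 - <<'E'
from h import *
o=[180,0,np.degrees(BY)]; y=-.0384; X=lambda: env.read_state()["position"]
print([env.inverse_kinematics([x,y,-.03],o) is not None for x in (.56,.62)])
env.goto([.568,y,.03],o)
h=env.move_straight([.568,y,-.03],rate=.05,force_limit=4); zt=X()[2]; S(f"table {h}")
z=zt+.006 if h else -.02
env.move_straight([.568,y,z],rate=.06)
h=env.move_straight([.60,y,z],rate=.04,force_limit=3); x1=X()[0]; S(f"contact {h}")
for k in range(3):
    h=env.move_straight([x1+.008,y,z],rate=.012,force_limit=7); S(f"push {h}")
x2=X()[0]; print("moved",x2-x1)
E
```

```text
[True, True]
table True t 59.64 p [ 0.5676 -0.0385 -0.0231] F [-0.9  0.5  4.3] open 0.003 ff 2.1
contact True t 60.47 p [ 0.5882 -0.0386 -0.0179] F [-0.3 -0.3  0.9] open 0.006 ff 0.0
push True t 60.88 p [ 0.5876 -0.0388 -0.0186] F [ 0.6  0.7 -0.5] open 0.006 ff 0.0
push True t 61.3 p [ 0.5871 -0.0389 -0.0192] F [-0.3 -0.1 -0.6] open 0.007 ff 0.0
push True t 61.73 p [ 0.5865 -0.0391 -0.0196] F [-0.1 -0.4  0.4] open 0.005 ff 0.0
moved -0.0016741022264775696
```

```bash
python3 - <<'E'
from h import *
y=-.0386; z=-.0175
for x in (.5885,.590,.592):
    env.move_straight([x,y,z],rate=.02); S(x)
E
```

```text
0.5885 t 62.06 p [ 0.5879 -0.0387 -0.0178] F [-1.7 -0.9  1.1] open 0.005 ff 1.0
0.59 t 62.31 p [ 0.5879 -0.0388 -0.0177] F [-6.  -0.4  3.2] open 0.004 ff 2.8
0.592 t 62.56 p [ 0.5877 -0.0389 -0.0178] F [-9.1  1.3  6.1] open 0.005 ff 4.8
```

```bash
python3 - <<'E'
from h import *
env.move_straight([.56,-.0386,-.010],rate=.12); env.move_straight([.53,-.0386,.15],rate=.25); S()
p=env.grab_frame("scene"); d=cv2.absdiff(pickle.load(open("s11.pkl","rb"))["image"],p["image"])[165:200,243:275]; print((d>40).sum(),d.max())
env.close_job(); print("closed")
E
```

```text
t 63.78 p [ 0.5294 -0.0386  0.1487] F [ 0.   0.  -0.1] open 0.008 ff 0.0
0 40
the job is handed in; nothing more can be done
closed
```

The guide stands upright with its lens face flush at about the middle of the board's near edge, its button was pressed (force stop on the way down, fully down by my reading) and released, and the job was handed in at about 64 s; the tumbler, remover and craft box still read in place, the last check did not find the dispenser, and I viewed 14 pictures, over the limit of 10.

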